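# Open the safety cap of the kettle descaler bottle

### The job

Get the descaler bottle ready for dosing: take the clear bluish dosing cup off the top of the bottle and stand it, still mouth down, on the free worktop beside the bottle, clear of it, and let go of it. Then press the red safety cap down against its spring, turn it anticlockwise while it is down, lift it off, and finish still holding it, level and straight above the bottle's open mouth, roughly 8 cm up. The bottle stays standing where it is, the cap is not dropped, and the other things on the worktop are left alone.

Things in the scene. Friction and masses are not known exactly. Their poses are not given: they have to be found in the camera images.
- bottle: Squat round white descaler bottle, 80 mm across, loose, about 0.85 kg, white label with blue bands. Origin: centre of its underside, z up. Straight wall to 82 mm up, then a sloping shoulder to the 35 mm wide neck, which starts at 110 mm and ends in the rim at 134 mm. Press on the cap keeps it from turning; turned or pulled without being pressed down, the cap takes the bottle along.
- bottle_mouth (a point): Centre of the bottle's mouth at the neck's rim, 134 mm above its underside. The neck carries three hooks that lock the cap. Outside the cap the shoulder lies at least 15 mm below the cap's lower edge, so fingers have room to go down with it.
- cap_center (a point): Centre (half-way up) of the red ribbed safety cap, 50 mm across, 28 mm high, 40 g, loose part. Locked, its lower edge is 118 mm and its top 146 mm above the bottle's underside. A spring holds it up in the lock with 4 N; it unlocks 4 mm down (8 N); 6.5 mm down is the hard stop (10.5 N). White arrow on top.
- cap: The same cap; origin at the centre of its lower edge, z up. Locked, its x axis points along the bottle's x. Held 4.5 to 6.5 mm down it turns anticlockwise (seen from above): let up before 40 degrees it stays locked or under a hook; from 40 to 85 degrees it lifts straight off (60 is the middle; solid stop at 90).
- dosing_cup_center (a point): Centre (half-way up) of the loose bluish see-through dosing cup, 46 mm high, 30 g, mouth down over the cap: 60 mm across at the mouth (below), 58 mm at the closed end (above), 2.5 mm play round the cap. It rests on the cap's top: its own top is 148.5 mm above the bottle's underside at the start. Raise it 45 mm to clear the cap. The worktop within 18 cm to the right (-y) of the bottle is empty.
- dosing_cup: The same cup; origin at the centre of its mouth rim, z pointing up through its closed end (mouth down).
- mug_plain: Bystander: white mug with handle, 82x116x98 mm, behind the work; origin under its centre.
- food_tub: Bystander: clear food tub with blue lid, 84x114x56 mm, at the right; origin under its centre.
- spoon: Bystander: spoon with red handle lying along x, 190x38x14 mm, at the right; origin under its centre.
- scourer: Bystander: steel-curl pot scourer with yellow knob, 57 mm across, 52 mm high, at the left; origin under its centre.
- tumbler: Bystander: glass tumbler, 81 mm across, 93 mm high, at the left; origin under its centre.
- vinegar: Bystander: tall glass bottle with a yellow cap, 62 mm across, 238 mm high, at the back left; origin under its centre.
- lemon: Bystander: lemon, 83x58x58 mm, at the back right; origin under its centre.
Mind the look-alikes: they are no part of the job. Leave any pink look-alike of the dosing_cup alone. Leave any turquoise look-alike of the bottle alone.

How it is judged:
By the outcome, as a careful person would: the job done as asked, in the order asked, and still so for the second after the job is handed in, while the arm keeps its last pose, push and grip.
It also fails if it takes over 58 s, if anything falls off the work surface, if the arm or the gripper's body presses on something with over 40 N, if the wrist force passes 120 N, or if a joint passes its speed limit or range.

### The arm

A 6-joint arm with a two-finger parallel gripper is mounted at the origin on a cart in front of the work surface, level with it; the furniture and walls round the work are solid. World frame = base frame: x ahead of the robot, y to its left, z up, the work surface at z = 0. Lengths are in m, angles in rad, forces in N, time in s.
With the tool pointing down it reaches from about 0.375 to 0.825 m from the base axis. Payload 5.5 kg.
Tool frame: the origin (TCP) lies on the front face of the gripper's body, between the roots of the fingers; the fingertips stand 73 mm ahead of it and the grasp point (between the pads) lies 54 mm ahead of it; z points along the fingers, y is the line along which they close (so a half turn about z gives the same grasp; the last joint's range is limited). The gripper opens to 85 mm and grips with 20 to 120 N. Pads are 22 mm wide; open, the fingers measure 114 mm over their backs; the gripper's body (76 mm by 85 mm) begins 54 mm behind the grasp point. The pads swing forward as they close: fully open they stand 13 mm farther back than shut.
Start: joints at [-1.305, 0.314, -0.047, 1.21, 0, 1.571], TCP at [0.158, -0.579, 0.304] pointing down, gripper open.
Joint ranges: [-2.67, 2.67], [-0.69, 1.73], [-1.03, 1.25], [-2.08, 2.16], [-1.42, 1.45], [-3.14, 3.14]. Speed limits (rad/s): [2.39, 2.39, 3.01, 3.14, 3.14, 3.14].

### API

Orientations are given as a unit quaternion [w, x, y, z].
In Python, from station import get_obs, capture, close_job, search_frame, masks_of gives the robot as it stands. The module is installed in compiled form; this text tells all that it offers.
- The arm moves only by the tool arm_command, never from a script. Its argument "series" is text: rows parted by semicolons, each of 6 numbers parted by spaces: the shift along the tool's x, y, z in units of 30 mm (1.0 is 30 mm), then the turn, a rotation vector about the tool's x, y, z in units of 5 degrees (1.0 is 5 degrees). A call has 1 to 10 rows; each row is the pose to reach, as a shift and turn from the pose commanded when the call began, along the tool's axes at that moment; what a row does not reach only later rows make up. A row lasts 1/12 s, in which the tool goes at most 41.7 mm and 7.16 degrees, less where a joint would pass 70% of its speed; a pose out of reach is approached as far as the arm can. A call with a gripper value outside its range is refused whole. "claw" is the opening, from 0 (shut) to 1 (fully open), set as the call begins (left out, the last holds). The fingers move at their own pace and stop on an object; "force" is the grip in N (left out, the last holds). Time passes only in rows, so rows that repeat a pose let the fingers close. It gives the time, the measured TCP pose, the force, the opening and the grip force at its end, in the units of the state.
- get_obs(): the state, without advancing time (a new reading comes with each control period).
- capture(name): name is "scene" or "top" or "wrist"; returns a dict with "frame" (480x640x3 uint8, red, green, blue), "camera_matrix" (3x3 intrinsics, pixels), "k1" (the pictures are not rectified: a ray, as slopes to the right and down, at radius r is drawn at 1 + k1 r^2 times it, then the intrinsics apply), "view" (4x4, takes a point from world to camera coordinates). Camera axes: x right, y up, looking along -z (the intrinsics and any distortion apply to the point x, -y, -z); pixel columns grow to the right and rows downward; lengths in m; the calibration is good to about 2 mm. A picture is of the moment at which its call begins. There is no depth.
- close_job(): hands the job in; it is judged then, once.
Trained networks look in a picture, given as the dict that the camera call returned (one of the last four; its "shot" number tells which), for a name from the list of things; names that differ only in an ending like _2 or _b are one class to them, and where a whole thing is asked for, a point or a joint stands for the part that bears it (a point fixed in the world has none). Each returns a list of dicts, best first, with "confidence" (0 to 1); they miss things now and then, are a little off and sometimes report something else, mostly with a low value. They report only what shows in the picture. A call takes as long as a camera call. They do not tell look-alikes from the thing itself.
- search_frame(label, picture): "location" ([x, y, z] in m, in world coordinates, good to about 4 mm: the middle of the surface that is visible of it).
- masks_of(label, picture): "pixels" (480x640 bool, what is visible of it).
The state is a dict: "t": time; "q": joint angles; "dq": joint speeds; "tau": joint torques, N m; "tool_pos": TCP position; "ee_rot": TCP orientation; "contact_force": force on the tool from outside, world axes, zero at the start; "ft_torque": the same for the moment, N m; "finger_gap": opening from 0.0 (shut) to 1.0 (fully open); "finger_force": force on a finger pad.
Only numpy, scipy, OpenCV 4.12 (cv2) and the standard library are available. Lean on these libraries where they do the work, as an engineer would, in place of code of your own. Each camera call takes 0.05 s, during which the arm holds its last target. There are 200 camera calls.

## Working session

There is one attempt and no reset: what is moved stays moved. The work goes in short steps, Python scripts to look and compute and a tool call to move; the robot and the scene stay as the last step left them, time stands still between calls to the robot, and variables do not carry over. Pictures are saved under pics/ and viewed, at most 10 in all, crops included, and the job is handed in when it is done.

Besides the shell and the picture viewer there is one more tool, called as name(argument=value, ...) on one line, values as JSON. arm_command: Moves the arm, as the interface text tells. Its arguments: {"type":"object","properties":{"series":{"type":"string"},"claw":{"type":"number"},"force":{"type":"number"}},"required":["series"]}

```bash
mkdir -p pics
cat > h.py <<'E'
import numpy as np, cv2
from station import *
def proj(c,P):
    P=np.atleast_2d(P); V=np.array(c["view"]); p=(V[:3,:3]@P.T).T+V[:3,3]
    s=np.c_[p[:,0]/-p[:,2],-p[:,1]/-p[:,2]]; r2=(s**2).sum(1,keepdims=True)
    s=s*(1+c["k1"]*r2); K=np.array(c["camera_matrix"]); return s@K[:2,:2].T+K[:2,2]
def ray(c,uv):
    K=np.array(c["camera_matrix"]); d=np.linalg.solve(K[:2,:2],np.array(uv,float)-K[:2,2]); s=d.copy()
    for _ in range(20): s=d/(1+c["k1"]*(s@s))
    V=np.array(c["view"]); R=V[:3,:3]; o=-R.T@V[:3,3]; return o,R.T@np.array([s[0],-s[1],-1])
def atz(c,uv,z):
    o,d=ray(c,uv); return o+d*(z-o[2])/d[2]
def save(c,n): cv2.imwrite(f"pics/{n}.png",cv2.cvtColor(c["frame"],cv2.COLOR_RGB2BGR))
E
python3 - <<'E'
from h import *
o=get_obs(); print({k:np.round(v,3) for k,v in o.items()})
A=[]
for n in("scene","top"):
    c=capture(n); save(c,n); A.append(c["frame"])
    for l in("bottle","cap","dosing_cup"):
        for d in search_frame(l,c): print(n,l,np.round(d["location"],3),round(d["confidence"],2),proj(c,d["location"]).round())
cv2.imwrite("pics/both.png",cv2.resize(cv2.cvtColor(np.vstack(A),cv2.COLOR_RGB2BGR),(400,600)))
E
```

```text
{'t': np.float64(0.0), 'q': array([-1.305,  0.314, -0.048,  1.21 , -0.   ,  1.571]), 'dq': array([-0.   ,  0.001, -0.001, -0.002, -0.   ,  0.   ]), 'tau': array([ 0.0000e+00, -5.3960e+01,  3.3974e+01,  1.9000e-02, -0.0000e+00,
        0.0000e+00]), 'tool_pos': array([ 0.157, -0.579,  0.303]), 'ee_rot': array([-0.001,  0.991,  0.133, -0.   ]), 'contact_force': array([ 0.373, -0.251, -0.432]), 'ft_torque': array([-0.02 ,  0.054,  0.074]), 'finger_force': np.float64(0.0), 'finger_gap': np.float64(1.0)}
scene bottle [0.458 0.046 0.058] 0.8 [[296. 253.]]
scene bottle [0.476 0.542 0.092] 0.69 [[187. 206.]]
scene dosing_cup [0.455 0.172 0.038] 0.9 [[265. 248.]]
scene dosing_cup [0.468 0.056 0.139] 0.89 [[294. 228.]]
top bottle [0.466 0.063 0.093] 0.79 [[307. 282.]]
top bottle [0.501 0.537 0.098] 0.7 [[132. 268.]]
top dosing_cup [0.47  0.179 0.05 ] 0.93 [[265. 282.]]
top dosing_cup [0.48  0.07  0.148] 0.69 [[304. 275.]]
```

View pics/scene.png

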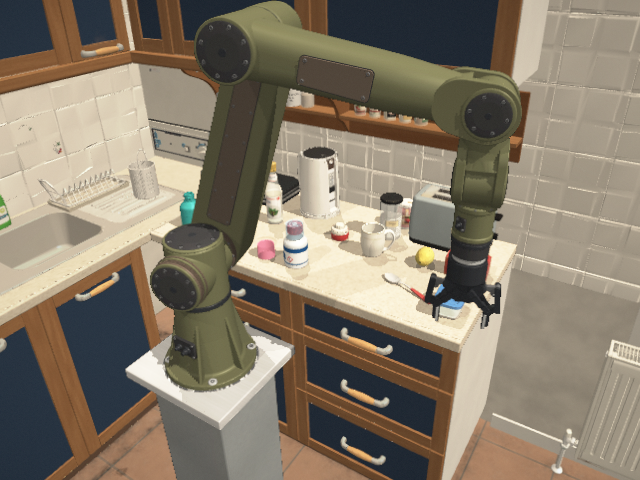

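View pics/top.png

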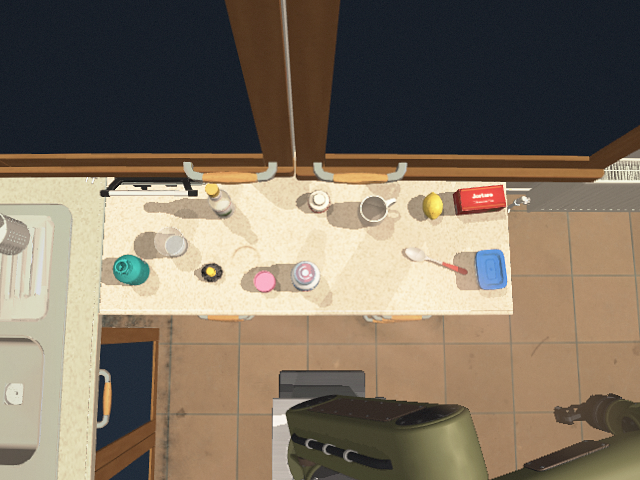

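The real bottle with the bluish cup is at scene (295,245) and top (305,276), roughly (0.475, 0.065). The pink cup at top (264,282) and the turquoise bottle at top (130,268) are look-alikes. I'm setting out towards a point above the bottle.

arm_command(series="0.86 -0.97 0 0 0 0;1.72 -1.94 0 0 0 0;2.58 -2.91 0 0 0 0;3.44 -3.88 0 0 0 0;4.3 -4.85 0 0 0 0;5.16 -5.82 0 0 0 0;6.02 -6.79 0 0 0 0;6.88 -7.76 0 0 0 0;7.74 -8.73 0 0 0 0;8.6 -9.7 0 0 0 0", claw=1, force=30)

```text
t: 1.23
tool_pos: [0.3304, -0.2287, 0.3042]
ee_rot: [0.0, 0.991, 0.132, 0.0]
contact_force: [0.5, -0.5, -1.3]
finger_gap: 0.996
finger_force: 0.0
```

arm_command(series="0.86 -0.97 0 0 0 0;1.72 -1.94 0 0 0 0;2.58 -2.91 0 0 0 0;3.44 -3.88 0 0 0 0;4.3 -4.85 0 0 0 0;5.16 -5.82 0 0 0 0;6.02 -6.79 0 0 0 0;6.7 -7.56 0 0 0 0;6.7 -7.56 0 0 0 0")

```text
t: 1.98
tool_pos: [0.4667, 0.0456, 0.304]
ee_rot: [-0.001, 0.991, 0.135, 0.001]
contact_force: [0.5, -0.3, 0.0]
finger_gap: 1.0
finger_force: 0.0
```

Run:
```python
from h import *
o=get_obs(); print({k:np.round(v,3) for k,v in o.items() if k!='tau'})
c=capture("wrist"); save(c,"w1"); V=np.array(c["view"]); print("cam",(-V[:3,:3].T@V[:3,3]).round(3))
for l in("bottle","cap","dosing_cup"):
    for d in search_frame(l,c): print(l,np.round(d["location"],3),round(d["confidence"],2),proj(c,d["location"]).round())
```

```text
{'t': np.float64(1.983), 'q': array([ 9.600e-02,  6.600e-02, -3.500e-01,  1.153e+00,  2.000e-03,
        2.967e+00]), 'dq': array([-0.069, -0.034, -0.044,  0.03 , -0.048, -0.075]), 'tool_pos': array([0.467, 0.046, 0.304]), 'ee_rot': array([-0.001,  0.991,  0.135,  0.001]), 'contact_force': array([ 0.461, -0.333,  0.04 ]), 'ft_torque': array([-0.033, -0.021,  0.031]), 'finger_force': np.float64(0.0), 'finger_gap': np.float64(1.0)}
cam [0.538 0.067 0.374]
bottle [0.515 0.071 0.09 ] 0.74 [[299. 140.]]
dosing_cup [0.492 0.069 0.15 ] 0.82 [[288. 191.]]
dosing_cup [0.476 0.178 0.046] 0.63 [[151. 147.]]
```

View pics/w1.png

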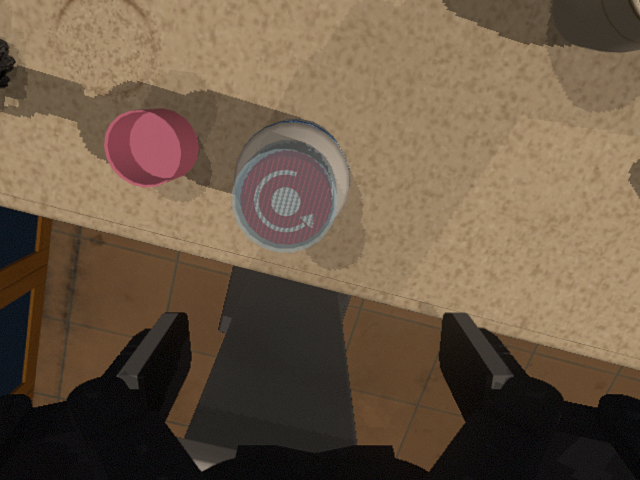

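The wrist view shows the bluish cup's closed top as a circle centred about (286,200), radius ~51, with the pink cup well to its left at (151,147). I'll fit the top circle at z = 0.1485.

```bash
cat >> h.py <<'E'
def fitcirc(c,z,r,x0,R=12):
    g=cv2.GaussianBlur(c["frame"],(0,0),1).astype(float); g=np.abs(np.stack([cv2.Sobel(g[...,i],6,1,0)**2+cv2.Sobel(g[...,i],6,0,1)**2 for i in range(3)])).sum(0)**.5
    a=np.linspace(0,2*np.pi,180); best=(0,)
    for dx in np.arange(-R,R+.1,1):
        for dy in np.arange(-R,R+.1,1):
            p=proj(c,np.c_[x0[0]+dx/1e3+r*np.cos(a),x0[1]+dy/1e3+r*np.sin(a),0*a+z]).round().astype(int)
            p=p[(p[:,0]>=0)&(p[:,0]<640)&(p[:,1]>=0)&(p[:,1]<480)]
            s=np.minimum(g[p[:,1],p[:,0]],150).sum()/180
            if s>best[0]: best=(round(s,1),round(x0[0]+dx/1e3,4),round(x0[1]+dy/1e3,4))
    return best
def tooldelta(target):
    from scipy.spatial.transform import Rotation as Ro
    o=get_obs(); q=o["ee_rot"]; R=Ro.from_quat([q[1],q[2],q[3],q[0]]).as_matrix()
    return (R.T@(np.array(target)-o["tool_pos"])/0.03).round(2), (np.degrees(o["q"])).round(1)
E
python3 - <<'E'
from h import *
c=capture("wrist"); p=atz(c,(286,200),.1485); print(p)
print(fitcirc(c,.1485,.029,p), fitcirc(c,.1025,.03,p), fitcirc(c,.146,.025,p),fitcirc(c,.082,.04,p))
print(get_obs()["tool_pos"],get_obs()["ee_rot"])
print(tooldelta([p[0],p[1],.18]))
c=capture("top"); m=max((d for d in masks_of("dosing_cup",c)),key=lambda d:-abs(np.argwhere(d["pixels"]).mean(0)[1]-305))["pixels"]
v,u=np.argwhere(m).mean(0); print(u,v,atz(c,(u,v),.14)); print(fitcirc(c,.1485,.029,p),fitcirc(c,.146,.025,p))
E
```

```text
[0.48431067 0.06373622 0.1485    ]
(np.float64(91.1), np.float64(0.4893), np.float64(0.0697)) (np.float64(86.8), np.float64(0.4863), np.float64(0.0707)) (np.float64(88.6), np.float64(0.4943), np.float64(0.0687)) (np.float64(79.4), np.float64(0.4833), np.float64(0.0707))
[0.46396651 0.04042143 0.30389001] [ 1.46429014e-04  9.91258854e-01  1.31931111e-01 -2.09791361e-04]
(array([ 0.86, -0.57,  4.13]), array([  5. ,   3.5, -20.3,  66.2,  -0. , 169.8]))
264.7427055702918 281.6286472148541 [0.46282382 0.1729847  0.14      ]
(np.float64(80.2), np.float64(0.4863), np.float64(0.0757)) (np.float64(77.6), np.float64(0.4803), np.float64(0.0757))
```

arm_command(series="0.5 -0.4 0.7 0 0 0;1 -0.76 1.4 0 0 0;1 -0.76 2.0 0 0 0;1 -0.76 2.0 0 0 0;1 -0.76 2.0 0 0 0")

```text
t: 2.75
tool_pos: [0.4864, 0.0703, 0.2434]
ee_rot: [0.0, 0.991, 0.132, -0.001]
contact_force: [-0.3, -0.3, 0.6]
finger_gap: 0.999
finger_force: 0.0
```

Run:
```python
from h import *
c=capture("wrist")
p=(.487,.07)
b=fitcirc(c,.1485,.029,p);print(b, fitcirc(c,.1025,.03,p), fitcirc(c,.146,.025,p),fitcirc(c,.082,.04,p))
f=c["frame"].copy(); c2=dict(c,frame=f); a=np.linspace(0,2*np.pi,100)
for z,r,col in((.1485,.029,(0,255,0)),(.1025,.03,(255,255,0))):
    cv2.polylines(f,[proj(c,np.c_[b[1]+r*np.cos(a),b[2]+r*np.sin(a),0*a+z]).round().astype(np.int32)],True,col)
g=proj(c,get_obs()["tool_pos"]+np.array([0,0,-.054])); cv2.circle(f,tuple(g[0].astype(int).tolist()),3,(255,255,255))
save(c2,"w2"); print(get_obs()["tool_pos"],tooldelta([b[1],b[2],.181]))
```

```text
(np.float64(90.7), np.float64(0.486), np.float64(0.07)) (np.float64(84.6), np.float64(0.486), np.float64(0.07)) (np.float64(81.2), np.float64(0.499), np.float64(0.074)) (np.float64(97.8), np.float64(0.487), np.float64(0.07))
[0.48712906 0.07034515 0.2444492 ] (array([-0.04,  0.  ,  2.11]), array([  8.2,   8.4, -22.9,  58.8,  -0. , 173.1]))
```

View pics/w2.png

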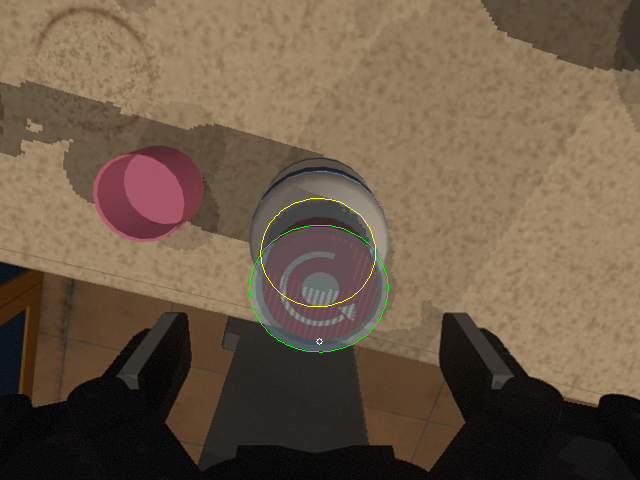

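The overlay matches the cup (top circle at (319,288)). The axis is at (0.486, 0.070), directly under the tool. I'm descending and gripping.

arm_command(series="-0.02 0 0.8 0 0 0;-0.03 0 1.6 0 0 0;-0.03 0 2.1 0 0 0;-0.03 0 2.1 0 0 0;-0.03 0 2.1 0 0 0")

```text
t: 3.22
tool_pos: [0.4866, 0.0704, 0.1818]
ee_rot: [0.0, 0.991, 0.132, 0.0]
contact_force: [-0.5, 0.2, 0.7]
finger_gap: 1.0
finger_force: 0.0
```

arm_command(series="0 0 0 0 0 0;0 0 0 0 0 0;0 0 0 0 0 0;0 0 0 0 0 0;0 0 0 0 0 0;0 0 0 0 0 0", claw=0, force=25)

```text
t: 3.72
tool_pos: [0.4878, 0.0706, 0.182]
ee_rot: [0.001, 0.991, 0.132, 0.001]
contact_force: [2.2, -2.9, 6.6]
finger_gap: 0.685
finger_force: 27.4
```

Opening 0.685 is about 58 mm, so the cup is held. Now a straight lift.

arm_command(series="0 0 -0.2 0 0 0;0 0 -0.6 0 0 0;0 0 -1.1 0 0 0;0 0 -1.6 0 0 0;0 0 -2.1 0 0 0;0 0 -2.3 0 0 0;0 0 -2.3 0 0 0")

```text
t: 4.3
tool_pos: [0.4871, 0.0713, 0.2513]
ee_rot: [-0.0, 0.991, 0.133, 0.001]
contact_force: [0.6, -0.4, -2.0]
finger_gap: 0.689
finger_force: 26.9
```

Run:
```python
from h import *
c=capture("wrist");save(c,"w3"); print(get_obs()["contact_force"],get_obs()["finger_gap"],tooldelta([.47,-.075,.26]))
p=(.486,.07);print(fitcirc(c,.146,.025,p),fitcirc(c,.082,.04,p))
```

```text
[-0.45464832  0.1862788  -0.69104554] 0.68719497276381 (array([-1.82,  4.55, -0.33]), array([  8.3,   8.1, -22.4,  59.4,   0. , 173.1]))
(np.float64(106.0), np.float64(0.486), np.float64(0.07)) (np.float64(92.8), np.float64(0.487), np.float64(0.07))
```

View pics/w3.png

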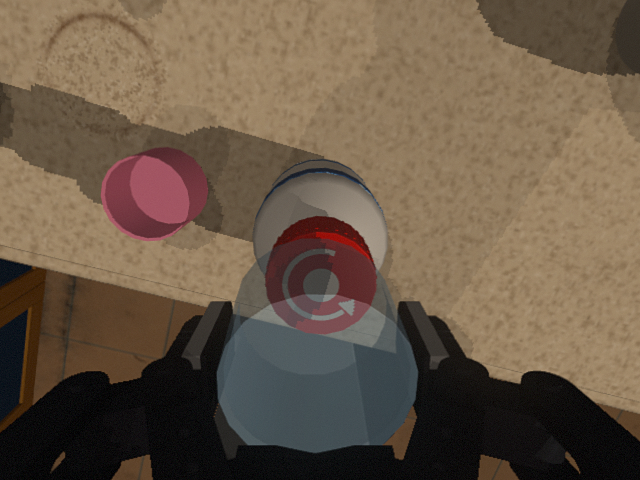

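The cup is in the gripper and the red cap is still on the bottle at (320,285). I'm carrying the cup right to y = -0.08 and lowering it.

arm_command(series="-0.2 0.6 0 0 0 0;-0.5 1.5 0 0 0 0;-0.9 2.5 0 0 0 0;-1.25 3.5 0 0 0 0;-1.55 4.3 0.3 0 0 0;-1.7 4.75 1.0 0 0 0;-1.7 4.75 2.0 0 0 0;-1.7 4.75 3.0 0 0 0;-1.7 4.75 4.0 0 0 0;-1.7 4.75 4.6 0 0 0")

```text
t: 5.18
tool_pos: [0.472, -0.0797, 0.108]
ee_rot: [-0.001, 0.991, 0.132, -0.002]
contact_force: [0.3, 0.3, 0.0]
finger_gap: 0.69
finger_force: 27.0
```

arm_command(series="0 0 0.3 0 0 0;0 0 0.6 0 0 0;0 0 0.8 0 0 0;0 0 0.95 0 0 0;0 0 0.95 0 0 0")

```text
t: 5.6
tool_pos: [0.4749, -0.0799, 0.0832]
ee_rot: [-0.0, 0.991, 0.133, 0.0]
contact_force: [-0.6, 0.2, 0.5]
finger_gap: 0.685
finger_force: 27.0
```

Feeling for the worktop in small steps.

arm_command(series="0 0 0.05 0 0 0;0 0 0.08 0 0 0;0 0 0.1 0 0 0;0 0 0.1 0 0 0")

```text
t: 5.93
tool_pos: [0.4751, -0.08, 0.0808]
ee_rot: [0.0, 0.991, 0.133, 0.0]
contact_force: [-0.4, -0.2, -0.9]
finger_gap: 0.69
finger_force: 27.0
```

arm_command(series="0 0 0.03 0 0 0;0 0 0.05 0 0 0;0 0 0.05 0 0 0")

```text
t: 6.18
tool_pos: [0.4755, -0.0798, 0.08]
ee_rot: [-0.0, 0.991, 0.133, 0.001]
contact_force: [-2.0, 2.2, 8.1]
finger_gap: 0.687
finger_force: 24.7
```

Contact. Releasing, then rising straight up.

arm_command(series="0 0 0 0 0 0;0 0 0 0 0 0;0 0 0 0 0 0;0 0 0 0 0 0;0 0 0 0 0 0", claw=1)

```text
t: 6.6
tool_pos: [0.4747, -0.08, 0.0788]
ee_rot: [-0.0, 0.991, 0.133, -0.0]
contact_force: [0.5, 0.3, -0.3]
finger_gap: 1.003
finger_force: 0.0
```

arm_command(series="0 0 -0.4 0 0 0;0 0 -1.2 0 0 0;0 0 -2.2 0 0 0;0 0 -3.2 0 0 0;0 0 -4.2 0 0 0;0 0 -5.2 0 0 0;0 0 -5.2 0 0 0")

```text
t: 7.18
tool_pos: [0.4777, -0.0805, 0.2406]
ee_rot: [0.001, 0.991, 0.132, 0.004]
contact_force: [1.7, -0.3, -0.3]
finger_gap: 0.999
finger_force: 0.0
```

Run:
```python
from h import *
c=capture("wrist");save(c,"w4"); print(get_obs()["tool_pos"],tooldelta([.486,.07,.235]))
for d in search_frame("dosing_cup",c): print(d["location"],d["confidence"])
print(fitcirc(c,.046,.029,(.475,-.08)))
```

```text
[ 0.47687374 -0.08038325  0.23803938] (array([ 1.61, -4.76,  0.1 ]), array([ -9.6,   7.5, -24.8,  57.3,  -0. , 155.2]))
[0.4764, -0.0791, 0.0453] 0.65
(np.float64(97.8), np.float64(0.473), np.float64(-0.079))
```

View pics/w4.png

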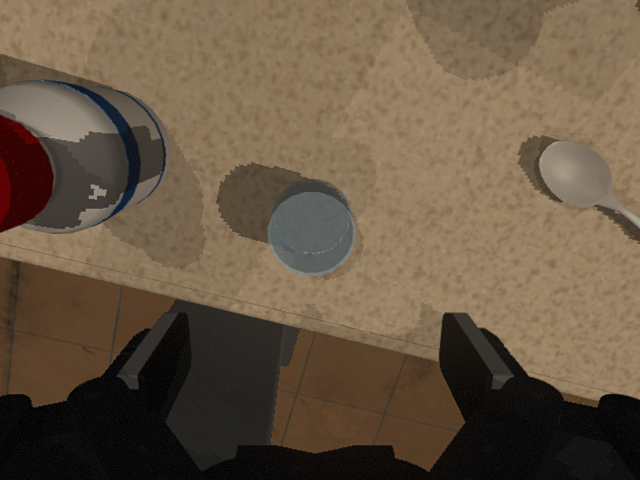

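The cup stands mouth down at (312,233), i.e. (0.475, -0.079), clear of the bottle. Now back above the cap.

arm_command(series="0.2 -0.6 -0.1 0 0 0;0.5 -1.6 -0.1 0 0 0;0.9 -2.7 -0.1 0 0 0;1.3 -3.8 -0.1 0 0 0;1.55 -4.5 -0.1 0 0 0;1.61 -4.76 0 0 0 0;1.61 -4.76 0 0 0 0;1.61 -4.76 0 0 0 0")

```text
t: 7.95
tool_pos: [0.483, 0.0701, 0.2335]
ee_rot: [0.0, 0.991, 0.133, -0.001]
contact_force: [-0.3, 0.2, -0.1]
finger_gap: 0.997
finger_force: 0.0
```

Run:
```python
from h import *
c=capture("wrist"); p=(.486,.07)
print(fitcirc(c,.146,.025,p),fitcirc(c,.082,.04,p),get_obs()["tool_pos"],tooldelta([.486,.07,.187]))
```

```text
(np.float64(125.8), np.float64(0.486), np.float64(0.07)) (np.float64(101.5), np.float64(0.487), np.float64(0.07)) [0.48318631 0.06960011 0.23390476] (array([0.1 , 0.01, 1.56]), array([  8.2,   8.5, -24.2,  57.4,  -0. , 173. ]))
```

arm_command(series="0.1 0.01 0.5 0 0 0;0.1 0.01 1.0 0 0 0;0.1 0.01 1.4 0 0 0;0.1 0.01 1.56 0 0 0;0.1 0.01 1.56 0 0 0;0.1 0.01 1.56 0 0 0")

```text
t: 8.5
tool_pos: [0.4868, 0.0701, 0.1882]
ee_rot: [0.0, 0.991, 0.132, -0.0]
contact_force: [0.3, -0.2, -0.0]
finger_gap: 1.0
finger_force: 0.0
```

arm_command(series="0 0 0 0 0 0;0 0 0 0 0 0;0 0 0 0 0 0;0 0 0 0 0 0;0 0 0 0 0 0;0 0 0 0 0 0;0 0 0 0 0 0;0 0 0 0 0 0", claw=0, force=60)

```text
t: 9.17
tool_pos: [0.4874, 0.0708, 0.1886]
ee_rot: [0.0, 0.991, 0.132, 0.001]
contact_force: [0.5, -3.8, 4.3]
finger_gap: 0.571
finger_force: 61.3
```

Run:
```python
from h import *
o=get_obs();print(o["tool_pos"],o["contact_force"],o["ft_torque"],o["finger_gap"])
```

```text
[0.48740375 0.07078235 0.18859278] [ 0.54696849 -3.82933045  4.29108035] [-0.82213902 -0.23554117  0.02229616] 0.5708049594907054
```

arm_command(series="0 0 0.05 0 0 0;0 0 0.1 0 0 0;0 0 0.15 0 0 0;0 0 0.18 0 0 0;0 0 0.18 0 0 0;0 0 0.18 0 0 0")

```text
t: 9.67
tool_pos: [0.4877, 0.0707, 0.1836]
ee_rot: [0.001, 0.991, 0.132, 0.001]
contact_force: [0.7, -3.8, 9.2]
finger_gap: 0.578
finger_force: 61.7
```

Run:
```python
from h import *
for _ in range(2):
    capture("wrist");o=get_obs();print(o["tool_pos"],o["contact_force"],o["ft_torque"],o["finger_gap"])
```

```text
[0.48766646 0.07068295 0.18359023] [-0.25277525 -5.13434566  9.43203901] [-0.90328862 -0.03910967  0.0365852 ] 0.5749232746277029
[0.48765975 0.07067463 0.18360678] [ 0.57629691 -4.2161811   9.48324902] [-0.93692322 -0.04641531  0.05113529] 0.5750053778030169
```

About 9.4 N, or 5.4 mm down, so it is unlocked. I'll add a hair more push, then turn anticlockwise (negative about tool z) while watching forces.

arm_command(series="0 0 0.02 0 0 0;0 0 0.03 0 0 -0.5;0 0 0.03 0 0 -1.3;0 0 0.03 0 0 -2.1;0 0 0.03 0 0 -2.9;0 0 0.03 0 0 -3.5;0 0 0.03 0 0 -4;0 0 0.03 0 0 -4")

```text
t: 10.43
tool_pos: [0.4882, 0.0712, 0.1831]
ee_rot: [0.0, 0.953, 0.303, 0.002]
contact_force: [0.5, -2.8, 9.8]
finger_gap: 0.575
finger_force: 61.7
```

Run:
```python
from h import *
capture("wrist");o=get_obs();print(o["tool_pos"],o["contact_force"],o["ft_torque"],o["finger_gap"],np.degrees(o["q"]))
```

```text
[0.48818251 0.07117862 0.18303868] [ 1.19865594 -2.72641007  9.7618266 ] [-0.48799273 -0.17088976  0.1103936 ] 0.5721755981154707 [ 8.29580705e+00  1.13910166e+01 -2.79195396e+01  5.05109972e+01
 -6.62109421e-04  1.53041546e+02]
```

Turned 20° smoothly with low torque. Continuing to about 62°.

arm_command(series="0 0 0 0 0 -0.8;0 0 0 0 0 -1.8;0 0 0 0 0 -2.8;0 0 0 0 0 -3.8;0 0 0 0 0 -4.8;0 0 0 0 0 -5.8;0 0 0 0 0 -6.8;0 0 0 0 0 -7.8;0 0 0 0 0 -8.4;0 0 0 0 0 -8.4")

```text
t: 11.32
tool_pos: [0.4876, 0.0711, 0.1828]
ee_rot: [0.001, 0.781, 0.625, 0.001]
contact_force: [0.3, -3.5, 11.3]
finger_gap: 0.572
finger_force: 61.8
```

Run:
```python
from h import *
c=capture("wrist");save(c,"w5");o=get_obs();print(o["tool_pos"],o["contact_force"],o["ft_torque"],o["finger_gap"],np.degrees(o["q"]))
```

```text
[0.48757504 0.07104737 0.18280221] [ 0.01042977 -2.67918331  9.82880959] [-0.6365903   0.11127747  0.13187226] 0.5760287503862297 [ 8.29602642e+00  1.13913714e+01 -2.79537353e+01  5.05482490e+01
 -1.04476748e-02  1.11034116e+02]
```

View pics/w5.png

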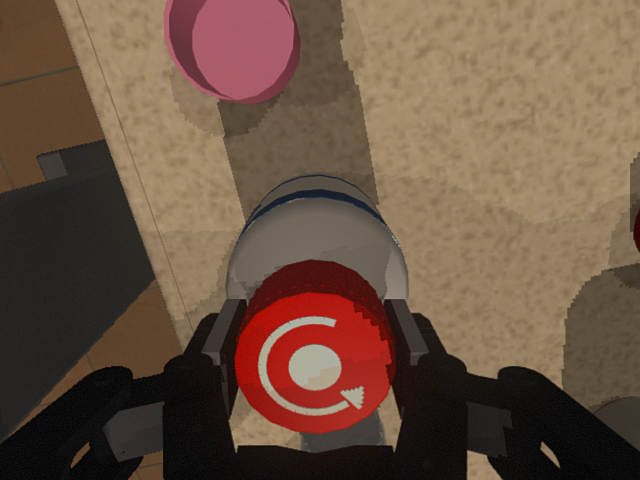

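The cap is between the pads with its arrow unmoved relative to the gripper, so it turned along by 62°. Lifting gently.

arm_command(series="0 0 -0.1 0 0 0;0 0 -0.2 0 0 0;0 0 -0.3 0 0 0;0 0 -0.4 0 0 0;0 0 -0.5 0 0 0;0 0 -0.5 0 0 0")

```text
t: 11.87
tool_pos: [0.4867, 0.0711, 0.1969]
ee_rot: [-0.0, 0.781, 0.624, -0.0]
contact_force: [1.2, -1.3, 0.1]
finger_gap: 0.572
finger_force: 62.3
```

Free, with no bottle weight on the wrist. Lifting to height.

arm_command(series="0 0 -0.2 0 0 0;0 0 -0.5 0 0 0;0 0 -0.9 0 0 0;0 0 -1.4 0 0 0;0 0 -1.9 0 0 0;0 0 -2.4 0 0 0;0 0 -2.7 0 0 0;0 0 -2.8 0 0 0;0 0 -2.8 0 0 0;0 0 -2.8 0 0 0")

```text
t: 12.7
tool_pos: [0.4866, 0.071, 0.2804]
ee_rot: [-0.0, 0.781, 0.624, -0.0]
contact_force: [-0.4, 0.2, -0.8]
finger_gap: 0.575
finger_force: 62.3
```

Run:
```python
from h import *
c=capture("wrist");s=capture("scene");t=capture("top");o=get_obs();print(o["tool_pos"],o["contact_force"],o["finger_gap"])
p=(.486,.07);print("bottle rim",fitcirc(c,.134,.0175,p),"body",fitcirc(c,.082,.04,p),"cap top",fitcirc(c,.238,.025,p),fitcirc(c,.21,.025,p))
save(c,"w6")
f=np.hstack([c["frame"][:,:],cv2.resize(s["frame"][170:310,220:340],(411,480))]); f=cv2.resize(f,(800,365)); cv2.imwrite("pics/fin.png",f[...,::-1])
```

```text
[0.48631289 0.07094077 0.27990152] [-0.47302915  0.13583824 -1.12955364] 0.5772348000551387
bottle rim (np.float64(89.4), np.float64(0.487), np.float64(0.07)) body (np.float64(102.3), np.float64(0.487), np.float64(0.071)) cap top (np.float64(89.3), np.float64(0.486), np.float64(0.072)) (np.float64(84.8), np.float64(0.485), np.float64(0.071))
```

View pics/fin.png

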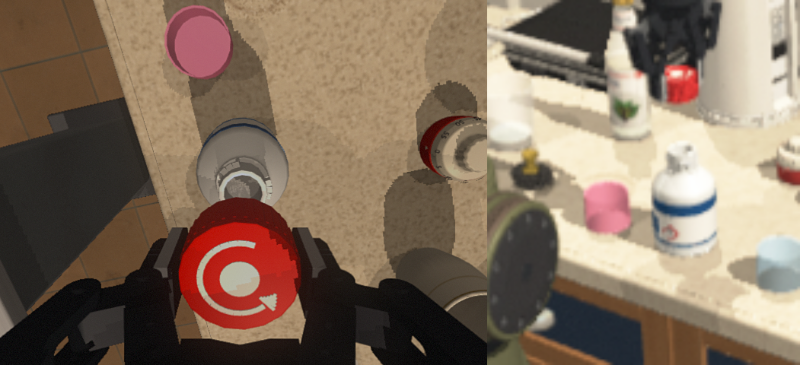

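The open bottle stands at (0.487, 0.070). The cap is held level over it (lower edge about 0.21 m), and the bluish cup stands clear to the right. Handing in.

```bash
python3 -c "
from station import *
print(close_job())"
```

```text
the job is handed in; nothing more can be done
None
```

The job is handed in, with no verdict returned: the dosing cup stands mouth down about 15 cm to the right of the bottle, and the unlocked cap is held level about 7.5 cm above the open mouth (lower edge to rim), the bottle still standing in place.

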